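# Seat the splined cog on the keyed drive hub

## Robot

A 6-joint arm with a two-finger parallel gripper is mounted at the origin on a cart in front of the work surface, level with it; the furniture and walls round the work are solid. World frame = base frame: x ahead of the robot, y to its left, z up, the work surface at z = 0. Lengths are in m, angles in rad, forces in N, time in s.
With the tool pointing down it reaches from about 0.35 to 0.875 m from the base axis. Payload 4.2 kg.
Tool frame: the origin (TCP) lies at the very end of the fingers, on their centre line; the grasp point (between the pads) lies 19 mm behind it; z points along the fingers, y is the line along which they close (so a half turn about z gives the same grasp; the last joint's range is limited). The gripper opens to 87 mm and grips with 3 to 60 N. Pads are 19 mm wide; open, the fingers measure 117 mm over their backs; the gripper's body (75 mm by 190 mm) begins 51 mm behind the grasp point.
Start: joints at [-0.977, 0.385, 0.008, 0, -1.194, -0.259], TCP at [0.205, -0.59, 0.223] pointing down, gripper open.
Joint ranges: [-3.14, 3.14], [-1.21, 2.06], [-1.07, 1.41], [-3.16, 2.05], [-2.99, -0.16], [-3.1, 3.1]. Speed limits (rad/s): [2.79, 2.79, 3.14, 3.14, 3.14, 3.14].

## Interface

Orientations are given as [roll, pitch, yaw] about the fixed x, y, z axes, in that order (R = Rz(yaw) Ry(pitch) Rx(roll)).
In Python, from station import ctrl gives the robot as it stands.
- The arm moves only by the tool play_rows, never from a script. Its argument "targets" is a list of rows, each a list of 3 entries, a list of its own where there are three numbers: the opening, from -1 (shut) to 1 (fully open), so that 0 is half open, then the shift along the tool's x, y, z in cm, then the turn, a rotation vector about the tool's x, y, z in degrees. A call has 1 to 10 rows; each row shifts and turns the commanded pose from where the row before left it, along the tool's axes as they then stand; what a row does not reach is not made up. A row lasts 1/8 s, in which the tool goes at most 62.5 mm and 10.7 degrees, less where a joint would pass 70% of its speed; a pose out of reach is approached as far as the arm can. A call is refused whole if a number of a shift passes 6.25 or a number of a turn 10.7, either way. A call with a gripper value outside its range is refused whole. The fingers move at their own pace and stop on an object; "grip_force" is the grip in N (left out, the last holds). Time passes only in rows, so rows that do not move let the fingers close. It gives the time, the measured TCP pose, the force, the opening and the grip force at its end, in the units of the state.
- ctrl.get_state(): the state, without advancing time (a new reading comes with each control period).
- ctrl.capture(name): name is "scene" or "top" or "wrist"; returns the picture (420x560x3 uint8, red, green, blue); there is no depth.
- ctrl.camera_info(name): a dict with "camera_matrix" (3x3 intrinsics, pixels), "R" (3x3) and "t" (3): a world point X has camera coordinates R X + t; the wrist camera has in their place "T_tool_cam" (4x4, takes a point from camera to tool coordinates, whose origin is the TCP and whose axes are the flange's). Camera axes: x right, y down, z forward; pixel columns grow to the right and rows downward; lengths in m; the calibration is good to about 2 mm. A picture is of the moment at which its call begins: read the wrist's pose just before it. camera_info takes no time and is no camera call.
- ctrl.sign_off(): hands the job in; it is judged then, once.
Trained networks look in the newest picture that a camera, given by its name, has taken for a name from the list of things; names that differ only in an ending like _2 or _b are one class to them, and where a whole thing is asked for, a point or a joint stands for the part that bears it (a point fixed in the world has none). Each returns a list of dicts, best first, with "conf" (0 to 1); they miss things now and then, are a little off and sometimes report something else, mostly with a low value. They report only what shows in the picture. A call takes as long as a camera call. They do not tell look-alikes from the thing itself.
- ctrl.search_frame(camera, thing): "point" ([x, y, z] in m, in world coordinates, good to about 4 mm: the middle of the surface that is visible of it).
- ctrl.spot_point(camera, thing): "point" ([x, y, z] in m, in world coordinates, good to about 4 mm: a listed point, or the origin of a listed thing).
The state is a dict: "time_s": time; "q": joint angles; "qd": joint speeds; "joint_efforts": joint torques, N m; "ee_pos": TCP position; "ee_rot": TCP orientation; "contact_force": force on the tool from outside, world axes, zero at the start; "ft_torque": the same for the moment, N m; "opening": opening from 0.0 (shut) to 1.0 (fully open); "gripper_force": force on a finger pad.
Only numpy, scipy, OpenCV 4.12 (cv2) and the standard library are available. Lean on these libraries where they do the work, as an engineer would, in place of code of your own. Each camera call takes 0.05 s, during which the arm holds its last target. There are 200 camera calls.

## Task

Of the three steel parts lying on the bench, take the toothed cog whose bore has slots, turn it so that its one wide, deep slot lines up with the wide master spline of the drive hub, and slide it down over the hub until it sits fully home on the flange. Keep hold of it until it is home, then let go and move clear. Leave the round-bored cog and the smooth spacer ring where they lie.

Things in the scene. Friction and masses are not known exactly. Their poses are not given: they have to be found in the camera images.
- cog_grip (a point): Cog to fit, loose, steel, 0.25 kg. Toothed disc (84 mm wide, 8 mm thick) under a smooth round boss, 52 mm wide, 8 to 46 mm above the underside: grip the boss, tips above the disc. Through bore 26 mm with 4 slots at right angles: 3 narrow (10 mm wide, to 16 mm from axis), 1 master (15 mm wide, to 23 mm). Point: on axis, 30 mm above underside; z up, +x towards master slot.
- hub_seat (a point): Fixed splined hub on grey 110 mm plate. Point: on axis, on the 64 mm flange, 16 mm above bench; z up, +x towards master spline (8 mm wide, to 20 mm from axis); 3 narrow splines (4 mm, to 14 mm) at +y, -x, -y. Core 20 mm thick. Splines 30 mm high, top 8 mm tapered; core's cone tip at 42 mm. Fits only master to master, with 2 mm and 10 degrees of play; cog home: cog_grip 30 mm above this point.
- plain_cog_mid (a point): Bystander, loose: cog with the same teeth, disc and boss, 46 mm high, but a plain round 26 mm bore without slots; it does not fit the hub. Point: on its axis at half its height. Leave it alone.
- spacer_mid (a point): Bystander, loose: smooth steel spacer ring without teeth, 64 mm outside, 26 mm bore, 22 mm high. Point: its centre. Leave it alone.
Mind the look-alikes: they are no part of the job. What is shaped like the part that bears cog_grip but yellow is not meant.

How it is judged:
On the way:
1. the slotted cog is slid down the hub, within 15 mm of home, while the fingers still hold it (z of cog_grip in the frame of hub_seat below 0.045 m and horizontal distance between cog_grip and hub_seat below 0.01 m and contact force between cog and the fingers above 0.5 N), for 0.1 s.
At the end, for the whole second after the job is handed in: The slotted cog sits on the hub within 10 mm of the flange and 10 mm of the axis, upright within 10 degrees, its master slot over the master spline within 20 degrees, released and at rest (z of cog_grip in the frame of hub_seat below 0.04 m and horizontal distance between cog_grip and hub_seat below 0.01 m and angle between cog_grip's own z axis and vertical below 0.17 rad and angle between the x axis of cog_grip and the x axis of hub_seat, either way round below 0.35 rad and linear speed of cog below 0.02 m/s and contact force between cog and the fingers below 0.1 N); the robot touches nothing.
It fails at once if the round-bored cog or the spacer is moved more than 20 mm (distance of any of plain_cog_mid, spacer_mid from where it was at the start of the episode above 0.02 m).
It also fails if it takes over 38 s, if anything falls off the work surface, if the arm or the gripper's body presses on something with over 40 N, if the wrist force passes 120 N, or if a joint passes its speed limit or range.

## Working session

There is one attempt and no reset: what is moved stays moved. The work goes in short steps, Python scripts to look and compute and a tool call to move; the robot and the scene stay as the last step left them, time stands still between calls to the robot, and variables do not carry over. Pictures are saved under pics/ and viewed, at most 10 in all, crops included, and the job is handed in when it is done.

Besides the shell and the picture viewer there is one more tool, called after "Request:" in YAML: its name, and indented under it one key for each argument. play_rows: Moves the arm, as the interface text tells. Its arguments: {"type":"object","properties":{"targets":{"type":"array"},"grip_force":{"type":"number"}},"required":["targets"]}

```bash
mkdir -p pics; ls
python3 - <<'E'
from station import ctrl
import cv2,numpy as np
s=ctrl.get_state();print(s['time_s'],s['ee_pos'],s['ee_rot'],s['opening'])
for n in ("scene","top"):
    im=ctrl.capture(n);cv2.imwrite(f'pics/{n}0.png',im[:,:,::-1])
    for th in("cog_grip","hub_seat","plain_cog_mid","spacer_mid"):
        print(n,th,[(np.round(d['point'],3).tolist(),round(d['conf'],2)) for d in ctrl.spot_point(n,th)])
    i=ctrl.camera_info(n);print(np.round(i['camera_matrix'],1).tolist(),np.round(i['R'],3).tolist(),np.round(i['t'],3).tolist())
print(np.round(ctrl.camera_info('wrist')['T_tool_cam'],3).tolist())
a=cv2.imread('pics/scene0.png');b=cv2.imread('pics/top0.png')
E
```

```text
pics
0.0 [ 0.20518901 -0.58970315  0.2214416 ] [ 3.13937353e+00 -4.09984573e-05 -2.80699758e+00] 1.001500831120686
scene cog_grip [([0.387, 0.096, 0.03], 0.96), ([0.488, -0.005, 0.028], 0.78)]
scene hub_seat [([0.496, -0.241, 0.018], 0.74)]
scene plain_cog_mid [([0.507, 0.166, 0.02], 0.59)]
scene spacer_mid [([0.625, 0.016, 0.013], 0.93)]
[[390.6, 0.0, 282.2], [0.0, 390.6, 211.7], [0.0, 0.0, 1.0]] [[0.628, -0.778, -0.021], [-0.37, -0.275, -0.887], [0.684, 0.566, -0.46]] [-0.348, 0.227, 0.535]
top cog_grip [([0.485, -0.009, 0.035], 0.76), ([0.387, 0.09, 0.03], 0.64)]
top hub_seat [([0.5, -0.24, 0.018], 0.58)]
top plain_cog_mid []
top spacer_mid [([0.619, 0.02, 0.011], 0.91)]
[[402.8, 0.0, 272.8], [0.0, 402.8, 209.7], [0.0, 0.0, 1.0]] [[-0.035, -0.999, -0.004], [-0.976, 0.035, -0.213], [0.213, -0.004, -0.977]] [0.003, 0.515, 0.815]
[[-0.0, -0.958, -0.285, 0.078], [1.0, -0.0, 0.0, -0.0], [-0.0, -0.285, 0.958, -0.162], [0.0, 0.0, 0.0, 1.0]]
```

View pics/top0.png

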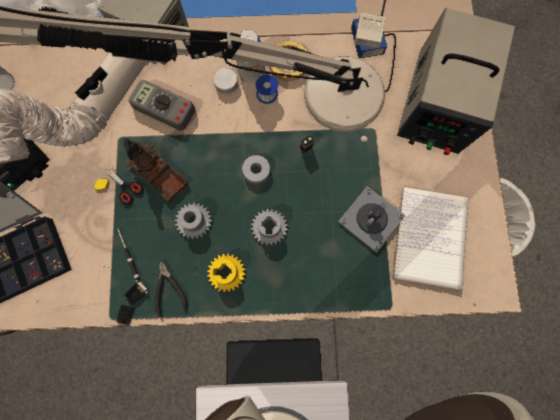

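View pics/scene0.png

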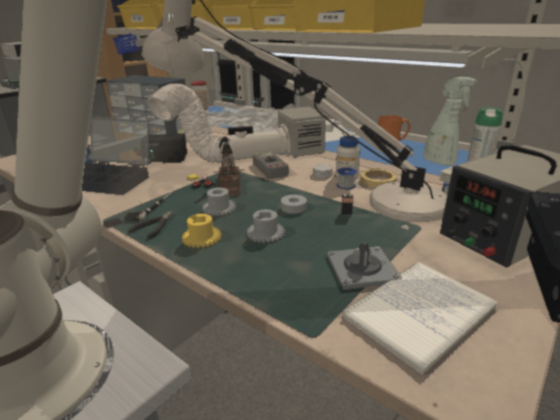

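The steel slotted cog is at top-view pixel (269,227), the plain cog at (193,220), the spacer at (256,168), the yellow look-alike at (226,272) and the hub at (372,217). I'll go above the hub first, look, then go to the cog.

Request:
play_rows:
  targets:
    - [1,[-4.35,2.6,0],[0,0,0]]
    - [1,[-4.35,2.6,0],[0,0,0]]
    - [1,[-4.35,2.6,0],[0,0,0]]
    - [1,[-4.35,2.6,0],[0,0,0]]
    - [1,[-4.35,2.6,0],[0,0,0]]
    - [1,[-4.35,2.6,0],[0,0,0]]
    - [1,[-4.35,2.6,0],[0,0,0]]
    - [1,[-4.35,2.6,0],[0,0,0]]
    - [1,[-4.35,2.6,0],[0,0,0]]
    - [1,[0,0,0],[0,0,0]]

```text
time_s: 1.75
ee_pos: [0.5002, -0.2383, 0.2225]
ee_rot: [-3.141, 0.001, -2.802]
contact_force: [-0.5, -0.7, -0.9]
opening: 1.003
gripper_force: 0.0
```

```bash
cat > h.py <<'E'
from station import ctrl
import cv2,numpy as np
from scipy.spatial.transform import Rotation as Ro
def look(name):
    s=ctrl.get_state();im=ctrl.capture('wrist')[:,:,::-1].copy()
    i=ctrl.camera_info('wrist')
    T=np.eye(4);T[:3,:3]=Ro.from_euler('xyz',s['ee_rot']).as_matrix();T[:3,3]=s['ee_pos']
    cv2.imwrite(f'pics/{name}.png',im);np.savez(f'{name}.npz',M=T@i['T_tool_cam'],K=i['camera_matrix'],T=T)
    print(s['time_s'],np.round(s['ee_pos'],4),np.round(s['ee_rot'],4),np.round(s['q'],2))
    return im
def ray(name,px):
    d=np.load(f'{name}.npz');M,K=d['M'],d['K']
    v=M[:3,:3]@np.linalg.solve(K,[px[0],px[1],1]);return M[:3,3],v
def onz(name,px,z):
    o,v=ray(name,px);return o+v*(z-o[2])/v[2]
def proj(name,X):
    d=np.load(f'{name}.npz');p=d['K']@(np.linalg.inv(d['M'])@np.append(X,1))[:3];return p[:2]/p[2]
def tri(n1,p1,n2,p2):
    A=[];b=[]
    for n,p in((n1,p1),(n2,p2)):
        o,v=ray(n,p);v=v/np.linalg.norm(v);P=np.eye(3)-np.outer(v,v);A.append(P);b.append(P@o)
    return np.linalg.lstsq(np.vstack(A),np.hstack(b),rcond=None)[0]
def spots(things):
    for t in things: print(t,[(np.round(d['point'],4).tolist(),round(d['conf'],2)) for d in ctrl.spot_point('wrist',t)])
E
python3 - <<'E'
from h import *
look('hub1');spots(['hub_seat','cog_grip'])
print(np.round(ctrl.camera_info('wrist')['camera_matrix'],1).tolist())
E
```

```text
1.75 [ 0.5002 -0.2383  0.2225] [-3.1414e+00  6.0000e-04 -2.8024e+00] [-0.15  0.26 -0.17 -0.   -1.14 -1.08]
hub_seat [([0.4958, -0.2381, 0.016], 0.64)]
cog_grip [([0.4932, -0.0022, 0.0312], 0.66)]
[[294.9, 0.0, 282.4], [0.0, 294.9, 210.2], [0.0, 0.0, 1.0]]
```

View pics/hub1.png

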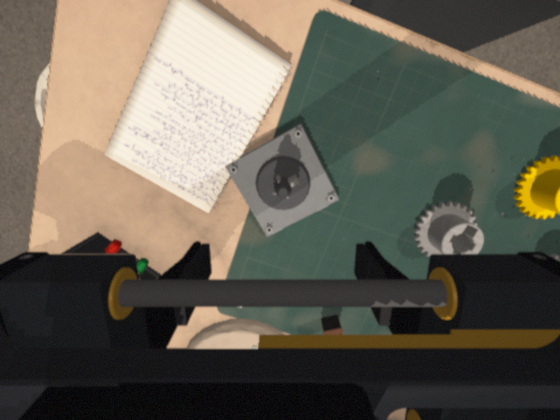

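The hub flange is centred near (283,182), and the steel cog is near (455,235) with the yellow cog to its right. I'll zoom in on the hub and cog.

Run:
```python
from h import *
im=cv2.imread('pics/hub1.png')
def z(x0,y0,w):
    c=im[y0:y0+w,x0:x0+w];c=cv2.resize(c,(400,400),interpolation=cv2.INTER_CUBIC)
    return np.clip((c/255.)**0.6*255*1.1,0,255).astype('uint8')
cv2.imwrite('pics/z1.png',np.hstack([z(253,150,60),z(410,195,80)]))
print(proj('hub1',[.498,-.24,.016]),proj('hub1',[.487,-.007,.046]))
```

```text
[281.99080629 184.43536676] [462.14352894 242.51795859]
```

View pics/z1.png

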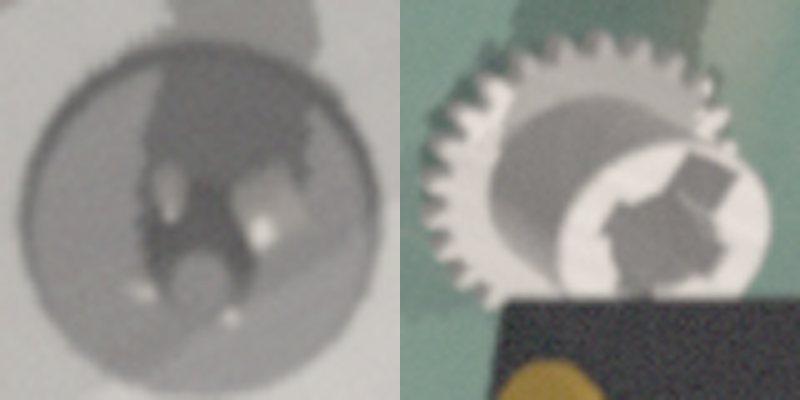

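The hub's splines show with a large (master) one to the upper right. I'll take a closer look from directly above.

Request:
play_rows:
  targets:
    - [1,[-4,0,3.3],[0,0,0]]
    - [1,[-3,0,3.3],[0,0,0]]
    - [1,[0,0,3.4],[0,0,0]]
    - [1,[0,0,0],[0,0,0]]
    - [1,[0,0,0],[0,0,0]]

```text
time_s: 2.52
ee_pos: [0.5647, -0.2188, 0.1241]
ee_rot: [-3.14, 0.002, -2.808]
contact_force: [-0.1, -0.5, 0.4]
opening: 1.004
gripper_force: 0.0
```

Run:
```python
from h import *
im=look('hub2');spots(['hub_seat','cog_grip'])
p=proj('hub2',[.4975,-.239,.03]);print(p)
x0,y0=(p-65).astype(int);y0=max(y0,0);print(x0,y0)
c=cv2.resize(im[y0:y0+130,x0:x0+130],(585,585),interpolation=cv2.INTER_CUBIC)
cv2.imwrite('pics/z2.png',np.clip((c/255.)**0.6*255*1.1,0,255).astype('uint8'))
```

```text
2.525 [ 0.5647 -0.2188  0.1241] [-3.1400e+00  1.6000e-03 -2.8076e+00] [-0.1   0.44 -0.18  0.   -0.96 -1.14]
hub_seat [([0.495, -0.2385, 0.0187], 0.89)]
cog_grip [([0.4912, -0.0014, 0.0339], 0.57)]
[286.43223496 132.47133161]
221 67
```

View pics/z2.png

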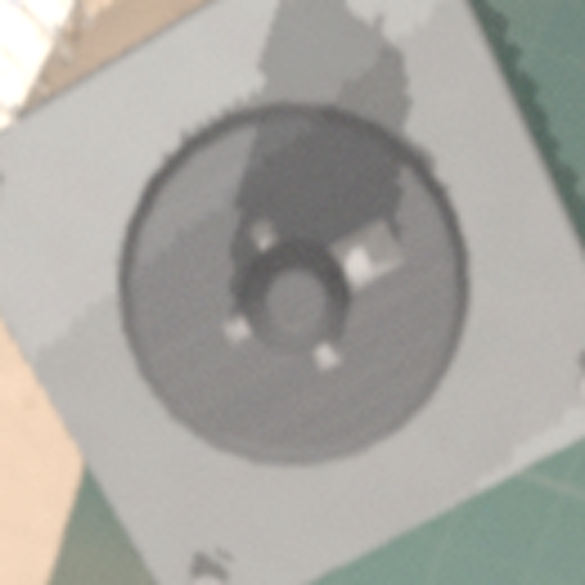

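The hub is clear in crop z2: flange centre (294,284), narrow splines (263,235), (237,329) and (327,355), master toward (370,260). Next I convert these to world coordinates.

Run:
```python
from h import *
f=lambda c:np.array([221-.39+(c[0])/4.5,67-.39+c[1]/4.5])
c=onz('hub2',f((294,284)),.016);print('flange',c)
e=[onz('hub2',f((294+172*a,284+180*b)),.016) for a,b in((1,0),(-1,0),(0,1),(0,-1))];print('diam',np.linalg.norm(e[0]-e[1]),np.linalg.norm(e[2]-e[3]))
# height from two views
c1=np.array([253-.43+200*.15,150-.43+215*.15]);print('tri',tri('hub1',c1,'hub2',f((294,284))))
a,b,l,m=[onz('hub2',f(p),.044) for p in((263,235),(327,355),(237,329),(366,262))]
mid=(a+b)/2;print('axis at top',mid,'span',np.linalg.norm(a-b))
v=np.array([[0,1],[-1,0]])@(a-b)[:2]
g=lambda v:np.degrees(np.arctan2(v[1],v[0]))
print(g(v),g(-v),'l->mid',g((mid-l)[:2]),'l->m',g((m-l)[:2]))
```

```text
flange [ 0.49580431 -0.23988105  0.016     ]
diam 0.06765573638994976 0.0684246189921286
tri [ 0.49598301 -0.2398305   0.00823704]
axis at top [ 0.49706062 -0.23947666  0.044     ] span 0.02346222505194715
138.14793346428763 -41.852066535712375 l->mid 138.01389934726382 l->m 135.8536522354277
```

Request:
play_rows:
  targets:
    - [1,[-1.75,5.7,-2.5],[0,0,0]]
    - [1,[-1.75,5.7,0],[0,0,0]]
    - [1,[-1.75,5.7,0],[0,0,0]]
    - [1,[-1.75,5.7,0],[0,0,0]]
    - [1,[0,0,0],[0,0,0]]
    - [1,[0,0,0],[0,0,0]]

```text
time_s: 3.42
ee_pos: [0.5559, 0.0188, 0.1477]
ee_rot: [-3.141, 0.002, -2.806]
contact_force: [0.3, -0.4, -0.3]
opening: 0.998
gripper_force: 0.0
```

Run:
```python
from h import *
im=look('cog1');spots(['cog_grip'])
p=proj('cog1',[.490,-.004,.046]);print(p)
x0,y0=np.maximum((p-65).astype(int),0);print(x0,y0)
c=cv2.resize(im[y0:y0+130,x0:x0+130],(585,585),interpolation=cv2.INTER_CUBIC)
cv2.imwrite('pics/z3.png',np.clip((c/255.)**0.6*255*1.1,0,255).astype('uint8'))
```

```text
3.425 [0.5559 0.0188 0.1477] [-3.1415e+00  1.7000e-03 -2.8062e+00] [ 0.33  0.33 -0.27  0.   -0.96 -1.56]
cog_grip [([0.3893, 0.0938, 0.0307], 0.83), ([0.4903, -0.0032, 0.0314], 0.63)]
[282.88110059 132.6400067 ]
217 67
```

View pics/z3.png

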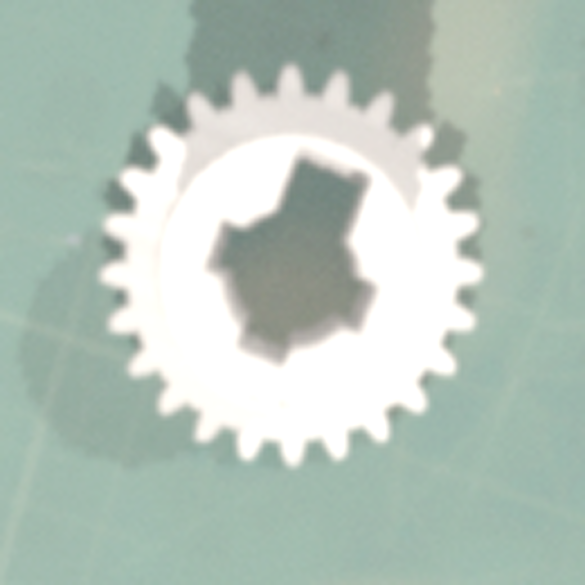

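Cog in crop z3: disc centre (291,266), master-slot end (335,165), opposite slot end (260,354), side slots (214,244) and (367,308).

Run:
```python
from h import *
f=lambda c:np.array([217-.39+(c[0])/4.5,67-.39+c[1]/4.5])
g=lambda v:np.degrees(np.arctan2(v[1],v[0]))
m,b,l,r=[onz('cog1',f(p),.046) for p in((335,165),(260,354),(214,244),(367,308))]
print('axis',(l+r)/2,'ang',g(m-b),g(np.array([[0,-1],[1,0]])@(r-l)[:2]),'spans',np.linalg.norm(r-l),np.linalg.norm(m-b))
print('disc',onz('cog1',f((291,266)),.008))
e=[onz('cog1',f((291+190*a,266)),.008) for a in(1,-1)];print(np.linalg.norm(e[0]-e[1]))
# height: boss top centre in hub1 crop approx bore centre
print('tri',tri('hub1',np.array([410-.4+265*.2,195-.4+237*.2]),'cog1',f((291,276))))
```

```text
axis [ 0.48678954 -0.00658331  0.046     ] ang 176.75708647088982 177.23954637679063 spans 0.03161166922758744 0.03752459052982631
disc [ 0.48548747 -0.00718313  0.008     ]
0.08316113075629608
tri [ 0.48651635 -0.00654621  0.04559068]
```

Cog axis is (0.4866,-0.0068), yaw 177°, top measured at 0.0456. Hub is (0.4965,-0.2395), yaw 137.5°. I'll pre-rotate the gripper by +39.5°, so that the carry turns it back to the yaw used for measuring.

Request:
play_rows:
  targets:
    - [1,[3.7,-0.07,2],[0,0,0]]
    - [1,[3.7,-0.07,2],[0,0,0]]
    - [1,[0,0,0],[0,0,-9.9]]
    - [1,[0,0,0],[0,0,-9.9]]
    - [1,[0,0,0],[0,0,-9.9]]
    - [1,[0,0,0],[0,0,-9.9]]
    - [1,[0,0,0],[0,0,0]]
    - [1,[0,0,0],[0,0,0]]

```text
time_s: 4.53
ee_pos: [0.4862, -0.0076, 0.1068]
ee_rot: [-3.142, 0.0, -2.12]
contact_force: [-0.7, -0.4, 1.0]
opening: 1.0
gripper_force: 0.0
```

```bash
cat > go.py <<'E'
from h import *
import sys
t=np.array([float(a) for a in sys.argv[1:4]]);yaw=float(sys.argv[4])
s=ctrl.get_state();R=Ro.from_euler('xyz',s['ee_rot'])
print(s['time_s'],np.round(s['ee_pos'],4),np.round(s['ee_rot'],4),s['opening'],s['gripper_force'])
print('shift cm',np.round(100*R.inv().apply(t-s['ee_pos']),2),'turn',np.round(np.degrees((R.inv()*Ro.from_euler('xyz',[np.pi,0,yaw])).as_rotvec()),2))
E
python3 go.py .4866 -.0068 .015 -2.117
```

```text
4.525 [ 0.4862 -0.0076  0.1068] [-3.1415e+00  1.0000e-04 -2.1195e+00] 0.999636347209234 0.0
shift cm [-0.09  0.01  9.18] turn [-0.01  0.01 -0.14]
```

Request:
play_rows:
  targets:
    - [1,[-0.05,0,3],[0,0,0]]
    - [1,[0,0,3],[0,0,0]]
    - [1,[0,0,1.7],[0,0,0]]
    - [1,[0,0,1.4],[0,0,0]]
    - [1,[0,0,0],[0,0,0]]
    - [-1,[0,0,0],[0,0,0]]
    - [-1,[0,0,0],[0,0,0]]
    - [-1,[0,0,0],[0,0,0]]
    - [-1,[0,0,0],[0,0,0]]
    - [-1,[0,0,0],[0,0,0]]
  grip_force: 35

```text
time_s: 5.78
ee_pos: [0.4866, -0.0064, 0.016]
ee_rot: [-3.141, 0.0, -2.116]
contact_force: [0.7, 0.6, 2.3]
opening: 0.586
gripper_force: 35.0
```

```bash
python3 go.py .4966 -.2395 .10 -2.806
```

```text
5.775 [ 0.4866 -0.0064  0.016 ] [-3.1413e+00  3.0000e-04 -2.1155e+00] 0.5857907673588454 35.00005611218512
shift cm [ 19.41 -12.94  -8.41] turn [-1.000e-02  2.000e-02  3.956e+01]
```

Request:
play_rows:
  targets:
    - [-1,[0,0,-3],[0,0,0]]
    - [-1,[0,0,-5.4],[0,0,0]]
    - [-1,[4.85,-3.24,0],[0,0,0]]
    - [-1,[4.85,-3.23,0],[0,0,0]]
    - [-1,[4.85,-3.24,0],[0,0,0]]
    - [-1,[4.85,-3.23,0],[0,0,0]]
    - [-1,[0,0,0],[0,0,9.9]]
    - [-1,[0,0,0],[0,0,9.9]]
    - [-1,[0,0,0],[0,0,9.9]]
    - [-1,[0,0,0],[0,0,9.9]]

```text
time_s: 7.02
ee_pos: [0.4957, -0.2393, 0.0988]
ee_rot: [3.14, -0.002, -2.813]
contact_force: [0.2, 0.4, -2.3]
opening: 0.586
gripper_force: 35.0
```

Request:
play_rows:
  targets:
    - [-1,[0,0,0],[0,0,0]]
    - [-1,[0,0,0],[0,0,0]]

```text
time_s: 7.28
ee_pos: [0.4963, -0.2393, 0.0993]
ee_rot: [3.141, -0.001, -2.804]
contact_force: [-1.1, -0.2, -3.2]
opening: 0.586
gripper_force: 35.0
```

```bash
python3 go.py .4966 -.2395 .075 -2.806;  python3 - <<'E'
from h import *
im=look('held')
c=cv2.resize(im[110:310,160:400],(720,600),interpolation=cv2.INTER_CUBIC)
cv2.imwrite('pics/z4.png',np.clip((c/255.)**0.6*255*1.1,0,255).astype('uint8'))
T=np.load('held.npz')['T'][:3,3]
print(proj('held',T+[0,0,.031]))
E
```

```text
7.275 [ 0.4963 -0.2393  0.0993] [ 3.1410e+00 -7.0000e-04 -2.8045e+00] 0.5860357044079522 34.999979973072186
shift cm [-0.03 -0.03  2.43] turn [ 0.03 -0.04  0.09]
7.275 [ 0.4963 -0.2393  0.0993] [ 3.1410e+00 -7.0000e-04 -2.8045e+00] [-0.16  0.38 -0.34 -0.   -0.85 -1.08]
[283.0978633  284.94390372]
```

View pics/z4.png

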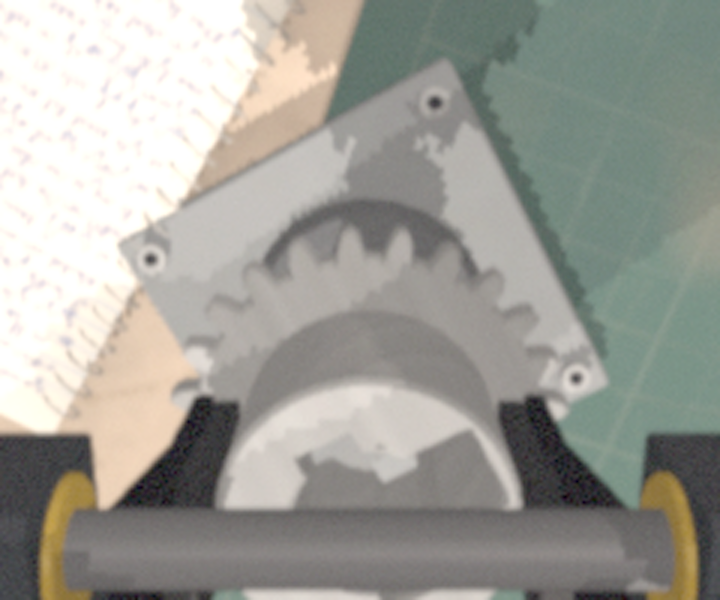

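The held cog is centred between the fingers (boss edges at columns 217 and 521 of the crop, the TCP projects to 369) and its master slot points upper right, matching the spline. Lowering now.

Request:
play_rows:
  targets:
    - [-1,[-0.03,-0.02,1.5],[0,0,0]]
    - [-1,[0,0,0.8],[0,0,0]]
    - [-1,[0,0,0.8],[0,0,0]]
    - [-1,[0,0,0.6],[0,0,0]]
    - [-1,[0,0,0.4],[0,0,0]]
    - [-1,[0,0,0],[0,0,0]]

```text
time_s: 8.07
ee_pos: [0.4968, -0.2395, 0.0585]
ee_rot: [3.141, -0.0, -2.807]
contact_force: [-0.7, -0.6, -3.2]
opening: 0.581
gripper_force: 35.0
```

Request:
play_rows:
  targets:
    - [-1,[0,0,0.4],[0,0,0]]
    - [-1,[0,0,0.5],[0,0,0]]
    - [-1,[0,0,0.5],[0,0,0]]
    - [-1,[0,0,0.4],[0,0,0]]
    - [-1,[0,0,0],[0,0,0]]

```text
time_s: 8.7
ee_pos: [0.4966, -0.2395, 0.0402]
ee_rot: [3.141, -0.001, -2.807]
contact_force: [-0.6, -0.3, -2.1]
opening: 0.582
gripper_force: 35.0
```

Request:
play_rows:
  targets:
    - [-1,[0,0,0.4],[0,0,0]]
    - [-1,[0,0,0.3],[0,0,0]]
    - [-1,[0,0,0.1],[0,0,0]]
    - [-1,[0,0,0],[0,0,0]]

```text
time_s: 9.2
ee_pos: [0.4969, -0.2395, 0.0327]
ee_rot: [3.142, -0.0, -2.807]
contact_force: [0.8, -0.8, -2.1]
opening: 0.587
gripper_force: 35.0
```

Request:
play_rows:
  targets:
    - [-1,[0,0,0.08],[0,0,0]]
    - [-1,[0,0,0],[0,0,0]]
    - [0.6,[0,0,0],[0,0,0]]
    - [0.9,[0,0,0],[0,0,0]]
    - [0.9,[0,0,0],[0,0,0]]
    - [0.9,[0,0,-2],[0,0,0]]
    - [0.9,[0,0,-5],[0,0,0]]
    - [0.9,[-4,0,-5],[0,0,0]]
    - [0.9,[-3,0,0],[0,0,0]]
    - [0.9,[0,0,0],[0,0,0]]

```text
time_s: 10.45
ee_pos: [0.5638, -0.2162, 0.1512]
ee_rot: [-3.141, 0.002, -2.805]
contact_force: [0.0, -0.5, -0.1]
opening: 0.951
gripper_force: 0.0
```

Run:
```python
from h import *
im=look('end');spots(['cog_grip'])
p=proj('end',[.4966,-.2395,.062]);print(p)
x0,y0=np.maximum((p-65).astype(int),0);print(x0,y0)
c=cv2.resize(im[y0:y0+130,x0:x0+130],(585,585),interpolation=cv2.INTER_CUBIC)
cv2.imwrite('pics/z5.png',np.clip((c/255.)**0.6*255*1.1,0,255).astype('uint8'))
```

```text
10.45 [ 0.5638 -0.2162  0.1512] [-3.1409e+00  1.8000e-03 -2.8055e+00] [-0.1   0.41 -0.15 -0.   -1.01 -1.14]
cog_grip [([0.5009, -0.2362, 0.0468], 0.94)]
[282.99639631 131.36687434]
217 66
```

View pics/z5.png

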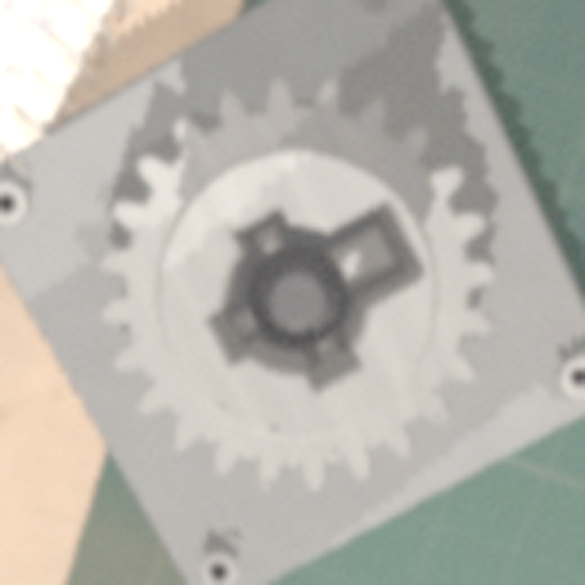

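The cog sits flat on the hub, centred near (297,295). The master spline is inside the wide slot at (375,255), and the gripper is clear. cog_grip is at z ≈ 0.0468, against 0.046 expected.

```bash
python3 -c "
from station import ctrl
print(ctrl.sign_off())"
```

```text
the job is handed in; nothing more can be done
None
```

The slotted cog is home on the hub flange with its master slot over the master spline, released with the gripper clear, and the job was handed in at about 10.5 s; `sign_off` returned no verdict.

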